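# Heft the storage boxes and clear out the empty one

## Robot

A 7-joint arm with a two-finger parallel gripper is mounted at the origin on the work surface. World frame = base frame: x ahead of the robot, y to its left, z up, the work surface at z = 0. Lengths are in m, angles in rad, forces in N, time in s.
With the tool pointing down it reaches from about 0.375 to 0.925 m from the base axis. Payload 3.1 kg.
Tool frame: the origin (TCP) lies at the centre of the arm's flange, where the gripper is bolted on; the fingertips stand 173 mm ahead of it and the grasp point (between the pads) lies 155 mm ahead of it; z points along the fingers, y is the line along which they close (so a half turn about z gives the same grasp; the last joint's range is limited). The gripper opens to 85 mm and grips with 20 to 120 N. Pads are 22 mm wide; open, the fingers measure 114 mm over their backs; the gripper's body (76 mm by 85 mm) begins 54 mm behind the grasp point. The pads swing forward as they close: fully open they stand 13 mm farther back than shut.
Start: joints at [1.223, 0.383, 0.044, 1.598, -0.018, 1.161, -0.05], TCP at [0.161, -0.63, 0.405] pointing down, gripper open.
Joint ranges: [-2.61, 2.61], [-0.41, 2.15], [-1.48, 1.57], [0, 2.5], [-1.57, 4.71], [0.05, 1.97], [-2.85, 2.85]. Speed limits (rad/s): [2.79, 2.79, 3.14, 3.14, 3.14, 3.14, 3.14].

## Interface

Orientations are given as a rotation vector (axis times angle).
In Python, from cell import manip, vision gives the robot as it stands. The module is installed in compiled form; this text tells all that it offers.
- The arm moves only by the tool step_arm, never from a script. Its argument "motion" is a list that holds one entry, the list of rows, each a list of 7 numbers: the shift along the tool's x, y, z in m, then the turn, a rotation vector about the tool's x, y, z in rad, then the finger opening in m, from 0 to 0.0854. A call has 1 to 20 rows; each row is the pose to reach, as a shift and turn from the pose commanded when the call began, along the tool's axes at that moment; what a row does not reach only later rows make up. A row lasts 1/12 s, in which the tool goes at most 41.7 mm and 7.16 degrees, less where a joint would pass 70% of its speed; a pose out of reach is approached as far as the arm can. A call with a gripper value outside its range is refused whole. The fingers move at their own pace and stop on an object; "newtons" is the grip in N (left out, the last holds). Time passes only in rows, so rows that repeat a pose let the fingers close. It gives the time, the measured TCP pose, the force, the opening and the grip force at its end, in the units of the state.
- manip.read_state(): the state, without advancing time (a new reading comes with each control period).
- vision.snapshot(name): name is "side" or "top"; returns the picture (384x512x3 uint8, red, green, blue); there is no depth.
- vision.camera_model(name): a dict with "fovy" (degrees; the focal length in pixels is half the picture's height over the tangent of half this angle, whatever the lens; pixels are square), "cx", "cy" (the principal point, pixels), "position" and "orientation" of the camera in the world. Camera axes: x right, y up, looking along -z (the intrinsics and any distortion apply to the point x, -y, -z); pixel columns grow to the right and rows downward; lengths in m; the calibration is good to about 2 mm. A picture is of the moment at which its call begins. camera_model takes no time and is no camera call.
- manip.close_job(): hands the job in; it is judged then, once.
The state is a dict: "clock": time; "qpos": joint angles; "qvel": joint speeds; "effort": joint torques, N m; "ee_pos": TCP position; "ee_rot": TCP orientation; "contact_force": force on the tool from outside, world axes, zero at the start; "moment": the same for the moment, N m; "finger_gap": finger opening in m; "grip_force": force on a finger pad.
Only numpy, scipy, OpenCV 4.12 (cv2) and the standard library are available. Lean on these libraries where they do the work, as an engineer would, in place of code of your own. Each camera call takes 0.05 s, during which the arm holds its last target. There are 200 camera calls.

## Task

Three closed storage boxes that look alike stand on the grey tray; two are full of steel embedding moulds and one is empty. Feel by weight which one is empty and drop it into the red returns crate; the two full ones must end up standing upright on the tray in the places where they stood. Leave the glove carton and the brush where they are.

Things in the scene. Friction and masses are not known exactly. Their poses are not given: they have to be found in the camera images.
- box_a: opaque closed box, white with a blue lid, 130 (x) x 50 (y) x 54 (z) mm, paper label on the lid, blue catch on each short end; one of three look-alikes in the white-outlined bays on the grey tray. Origin: centre of the underside; x along its length, z up. Grip across its 50 mm width. Empty about 0.1 kg, full 0.37 to 0.56 kg; which one is empty changes every time and cannot be seen
- box_b: opaque closed box, white with a blue lid, 130 (x) x 50 (y) x 54 (z) mm, paper label on the lid, blue catch on each short end; one of three look-alikes in the white-outlined bays on the grey tray. Origin: centre of the underside; x along its length, z up. Grip across its 50 mm width. Empty about 0.1 kg, full 0.37 to 0.56 kg; which one is empty changes every time and cannot be seen
- box_c: opaque closed box, white with a blue lid, 130 (x) x 50 (y) x 54 (z) mm, paper label on the lid, blue catch on each short end; one of three look-alikes in the white-outlined bays on the grey tray. Origin: centre of the underside; x along its length, z up. Grip across its 50 mm width. Empty about 0.1 kg, full 0.37 to 0.56 kg; which one is empty changes every time and cannot be seen
- tray: flat grey bench tray, 250 (x) x 310 (y) mm, its top 8 mm above the bench, no rim, fixed to the bench; three white-outlined bays 110 mm apart along its y. Origin: centre of its underside
- crate: red open-topped returns crate fixed to the bench, 240 (x) x 180 (y) mm outside, 85 mm high, walls and floor 5 mm, empty; stands to the left or to the right of the tray. Origin: centre of its underside
- carton: blue and white glove carton lying flat, 220 (x) x 110 (y) x 60 mm high; a bystander, leave it alone. Origin: centre of the underside
- brush: bench brush 160 mm long lying at the far edge of the tray; a bystander, leave it alone. Origin: about its middle; its length lies along its x

How it is judged:
By the outcome, as a careful person would: the job done as asked, in the order asked, and still so for the second after the job is handed in, with the robot touching nothing.
It also fails if it takes over 64 s, if anything falls off the work surface, if the arm or the gripper's body presses on something with over 40 N, if the wrist force passes 120 N, or if a joint passes its speed limit or range.

## Working session

There is one attempt and no reset: what is moved stays moved. The work goes in short steps, Python scripts to look and compute and a tool call to move; the robot and the scene stay as the last step left them, time stands still between calls to the robot, and variables do not carry over. Pictures are saved under pics/ and viewed, at most 10 in all, crops included, and the job is handed in when it is done.

Besides the shell and the picture viewer there is one more tool, called after "Emit:" by a JSON object that holds its "fn" and its "kwargs", one argument or row to a line. step_arm: Moves the arm, as the interface text tells. Its arguments: {"type":"object","properties":{"motion":{"type":"array"},"newtons":{"type":"number"}},"required":["motion"]}

```bash
mkdir -p pics; python3 - <<'E'
from cell import manip, vision
import cv2
for n in("top","side"):
    im=vision.snapshot(n); cv2.imwrite(f"pics/{n}0.png",im[:,:,::-1]); print(n,vision.camera_model(n))
print(manip.read_state())
E
```

```text
top {'fovy': 46.69299518756211, 'cx': 253.82949837244936, 'cy': 186.25323203105256, 'position': array([ 0.46920497, -0.00205957,  1.34540631]), 'orientation': array([ 0.04622694, -0.05355087, -1.59306827])}
side {'fovy': 44.77972921644208, 'cx': 259.2210570009026, 'cy': 200.66532304369872, 'position': array([ 0.41060419, -0.80825413,  1.02085779]), 'orientation': array([ 0.69517302, -0.04793035, -0.14462783])}
{'clock': 0.1, 'qpos': array([ 1.22322186,  0.38377271,  0.0438492 ,  1.59943697, -0.01787515,
        1.16120369, -0.04991871]), 'qvel': array([ 6.34808028e-05, -2.78315594e-03, -5.34869753e-04, -4.10276076e-03,
        1.89606459e-03,  1.47507034e-03,  8.62465757e-04]), 'effort': array([ 2.31054801e-03, -4.34727216e+01,  1.02896545e+00, -2.50454789e+01,
        1.07918313e-02,  5.47468982e-03,  1.46739904e-05]), 'ee_pos': array([ 0.1605698 , -0.62939478,  0.40339062]), 'ee_rot': array([-3.11474693e+00, -3.91120635e-01,  7.16183548e-04]), 'contact_force': array([-0.95818386,  0.37994672, -0.56185549]), 'moment': array([ 0.02005672, -0.02168199, -0.0305261 ]), 'grip_force': 0.0, 'finger_gap': 0.08539027432334048}
```

View pics/top0.png

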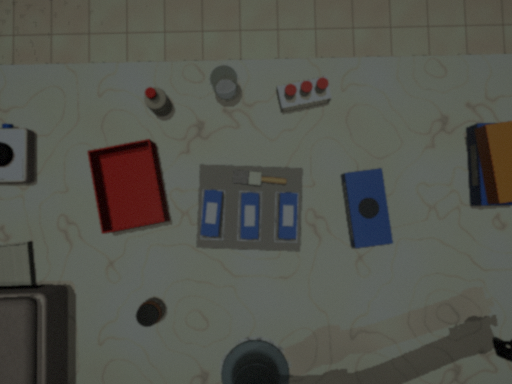

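View pics/side0.png

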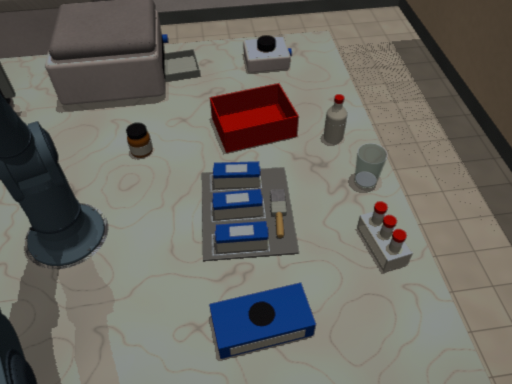

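The top view shows three blue-lidded boxes at about (212,213), (250,215) and (287,216) px on the tray. The red crate is at (130,187) on the left, the carton at (368,208) and the brush at (260,181). The side view shows the same layout, with the labels at about (236,170), (237,199) and (240,231).

```bash
cat > h.py <<'E'
import cv2, numpy as np
from scipy.spatial.transform import Rotation as R
from cell import manip, vision
def ray(n,p):
    m=vision.camera_model(n); f=192/np.tan(np.radians(m["fovy"]/2))
    d=np.array([(p[0]-m["cx"])/f,-(p[1]-m["cy"])/f,-1])
    return m["position"],R.from_rotvec(m["orientation"]).apply(d)
def plane(n,p,z):
    o,d=ray(n,p); return o+d*(z-o[2])/d[2]
def tri(p,q):
    o,d=ray("top",p); a,e=ray("side",q)
    s=np.linalg.lstsq(np.c_[d,-e],a-o,rcond=None)[0]
    P,Q=o+s[0]*d,a+s[1]*e
    return (P+Q)/2,np.linalg.norm(P-Q)
def blobs(mask,roi,amin):
    x0,y0,x1,y1=roi; m=np.zeros(mask.shape,np.uint8); m[y0:y1,x0:x1]=mask[y0:y1,x0:x1]
    cs,_=cv2.findContours(m,cv2.RETR_EXTERNAL,cv2.CHAIN_APPROX_NONE)
    return [c for c in cs if cv2.contourArea(c)>=amin]
def hsv(im): return cv2.cvtColor(im,cv2.COLOR_RGB2HSV)
def blue(im): return cv2.inRange(hsv(im),(100,120,40),(130,255,255))
def red(im):
    h=hsv(im); return cv2.inRange(h,(0,150,30),(8,255,255))|cv2.inRange(h,(172,150,30),(180,255,255))
def labels(im,roi):
    """label = hole inside each blue lid: brighter, low saturation"""
    out=[]
    h=hsv(im)
    for c in blobs(blue(im),roi,60):
        fill=np.zeros(h.shape[:2],np.uint8); cv2.drawContours(fill,[c],-1,255,-1)
        m=(fill>0)&(blue(im)==0); ys,xs=np.nonzero(m)
        out.append((c,(xs.mean(),ys.mean()),m.sum()))
    return out
E
python3 - <<'E'
from h import *
t=cv2.imread("pics/top0.png")[:,:,::-1].copy(); s=cv2.imread("pics/side0.png")[:,:,::-1].copy()
T=sorted(labels(t,(195,160,305,255)),key=lambda a:a[1][0]); S=sorted(labels(s,(200,155,300,260)),key=lambda a:a[1][1])
print(len(T),len(S))
for a,b in zip(T,S):
    P,e=tri(a[1],b[1]); print("label",np.round(a[1],1),a[2],np.round(b[1],1),b[2],P.round(4),"gap",round(e,4))
    pts=np.array([plane("top",q,P[2])[:2] for q in a[0][:,0]]).astype(np.float32)
    print(" lid rect",cv2.minAreaRect(pts), "hull mean")
for n,im,roi in(("top",t,(80,130,180,240)),("side",s,(200,80,305,155))):
    c=max(blobs(red(im),roi,100),key=cv2.contourArea); q=cv2.approxPolyDP(cv2.convexHull(c),3,True)[:,0]; print(n,q.tolist())
    if n=="top": print(cv2.minAreaRect(np.array([plane(n,p,.085)[:2] for p in c[:,0]],np.float32)))
# tray grey
c=max(blobs(blue(t),(335,160,400,255),100),key=cv2.contourArea);print("carton",cv2.minAreaRect(np.array([plane("top",p,.06)[:2] for p in c[:,0]],np.float32)))
big=cv2.resize(t[155:260,190:310],None,fx=6.5,fy=5.7,interpolation=cv2.INTER_CUBIC)
cv2.imwrite("pics/c1.png",np.clip(big[:,:,::-1].astype(float)*2,0,255))
E
```

```text
3 3
label [210.9 212.7] 269 [235.9 167.9] 182 [0.4776 0.1165 0.0606] gap 0.0013
 lid rect ((0.47749340534210205, 0.11541027575731277), (0.04940894618630409, 0.13093337416648865), 83.649658203125) hull mean
label [249.4 215.4] 267 [236.9 197.6] 210 [0.4674 0.0057 0.061 ] gap 0.001
 lid rect ((0.46672293543815613, 0.005541298538446426), (0.04856904223561287, 0.1299819052219391), 86.25895690917969) hull mean
label [287.7 215. ] 276 [241.1 230.3] 251 [ 0.4655 -0.1046  0.0608] gap 0.0001
 lid rect ((0.46423932909965515, -0.10337361693382263), (0.04851409047842026, 0.13006235659122467), 86.36235809326172) hull mean
top [[149, 140], [166, 219], [103, 232], [89, 151]]
((0.5588988065719604, 0.351197212934494), (0.23771485686302185, 0.18339498341083527), 9.884517669677734)
side [[279, 84], [297, 114], [296, 135], [226, 151], [212, 117], [210, 98]]
carton ((0.4809597134590149, -0.3355753421783447), (0.21433573961257935, 0.10901136696338654), 5.838879108428955)[ WARN:0@1.426] global loadsave.cpp:1063 imwrite_ Unsupported depth image for selected encoder is fallbacked to CV_8U.
```

View pics/c1.png

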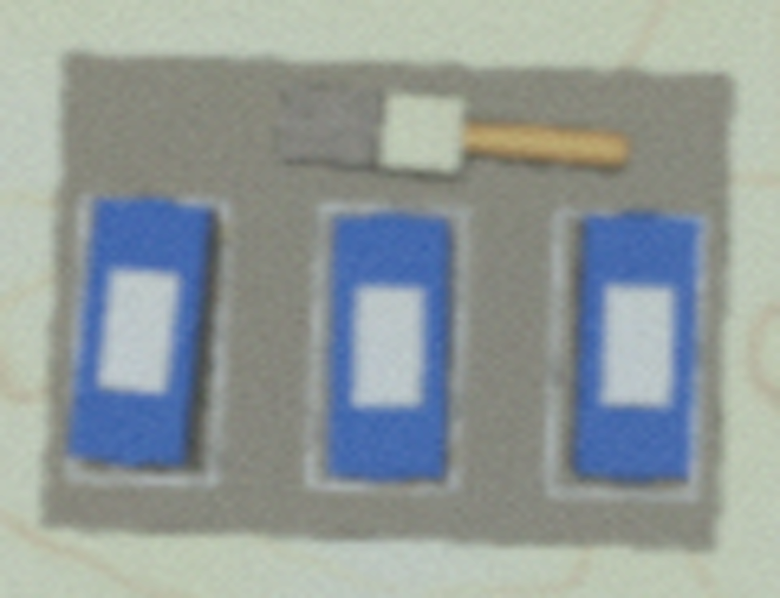

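The crop shows all three boxes square in their bays, slightly skewed. The lid tops triangulate to z≈0.061, which agrees with the text. Next I'll write a helper that gives relative moves.

```bash
cat >> h.py <<'E'
def to(*wps):
    """rows (shift, turn) in tool axes to world TCP x,y,z with tool x at yaw deg, pointing down"""
    s=manip.read_state(); p=s["ee_pos"]; r=R.from_rotvec(s["ee_rot"])
    print("t",round(s["clock"],2),p.round(4),"F",s["contact_force"].round(2),"gap",round(s["finger_gap"],4))
    for x,y,z,w in wps:
        g=R.from_euler("z",w,degrees=True)*R.from_rotvec([np.pi,0,0])
        print(np.round(np.r_[r.inv().apply(np.array([x,y,z])-p),(r.inv()*g).as_rotvec()],4).tolist())
E
python3 - <<'E'
from h import *
to((.465,-.104,.27,-3.6),(.465,-.104,.187,-3.6))
E
```

```text
t 0.1 [ 0.1606 -0.6294  0.4034] F [-0.96  0.38 -0.56] gap 0.0854
[0.4249, -0.4335, 0.1344, -0.0024, 0.0005, 0.3127]
[0.4249, -0.4333, 0.2174, -0.0024, 0.0005, 0.3127]
```

Emit:
{"fn": "step_arm", "kwargs": {
  "motion": [
    [[0.425, -0.4335, 0.134, -0.002, 0, 0.313, 0.085], [0.425, -0.4335, 0.134, -0.002, 0, 0.313, 0.085], [0.425, -0.4335, 0.134, -0.002, 0, 0.313, 0.085], [0.425, -0.4335, 0.134, -0.002, 0, 0.313, 0.085], [0.425, -0.4335, 0.134, -0.002, 0, 0.313, 0.085], [0.425, -0.4335, 0.134, -0.002, 0, 0.313, 0.085], [0.425, -0.4335, 0.134, -0.002, 0, 0.313, 0.085], [0.425, -0.4335, 0.134, -0.002, 0, 0.313, 0.085], [0.425, -0.4335, 0.134, -0.002, 0, 0.313, 0.085], [0.425, -0.4335, 0.134, -0.002, 0, 0.313, 0.085], [0.425, -0.4335, 0.134, -0.002, 0, 0.313, 0.085], [0.425, -0.4335, 0.134, -0.002, 0, 0.313, 0.085], [0.425, -0.4335, 0.134, -0.002, 0, 0.313, 0.085], [0.425, -0.4335, 0.134, -0.002, 0, 0.313, 0.085], [0.425, -0.4335, 0.134, -0.002, 0, 0.313, 0.085], [0.425, -0.4335, 0.134, -0.002, 0, 0.313, 0.085], [0.425, -0.4335, 0.134, -0.002, 0, 0.313, 0.085], [0.425, -0.4335, 0.134, -0.002, 0, 0.313, 0.085]]
  ],
  "newtons": 40
}}

```text
clock: 1.6
ee_pos: [0.465, -0.1048, 0.2703]
ee_rot: [3.138, -0.098, -0.002]
contact_force: [0.3, -0.6, 0.1]
finger_gap: 0.0851
grip_force: 0.0
```

```bash
python3 - <<'E'
from h import *
to((.465,-.104,.27,-3.6),(.465,-.104,.187,-3.6))
cv2.imwrite("pics/top1.png",vision.snapshot("top")[:,:,::-1])
E
```

```text
t 1.6 [ 0.465  -0.1048  0.2703] F [ 0.29 -0.58  0.11] gap 0.0851
[-0.0, -0.0008, 0.0003, 0.0022, 0.0011, 0.0003]
[0.0001, -0.001, 0.0833, 0.0022, 0.0011, 0.0003]
```

Emit:
{"fn": "step_arm", "kwargs": {
  "motion": [
    [[0, -0.001, 0.03, 0.002, 0.001, 0, 0.085], [0, -0.001, 0.06, 0.002, 0.001, 0, 0.085], [0, -0.001, 0.076, 0.002, 0.001, 0, 0.085], [0, -0.001, 0.083, 0.002, 0.001, 0, 0.085], [0, -0.001, 0.083, 0.002, 0.001, 0, 0.065], [0, -0.001, 0.083, 0.002, 0.001, 0, 0.055], [0, -0.001, 0.083, 0.002, 0.001, 0, 0.03], [0, -0.001, 0.083, 0.002, 0.001, 0, 0.03], [0, -0.001, 0.083, 0.002, 0.001, 0, 0.03], [0, -0.001, 0.083, 0.002, 0.001, 0, 0.03], [0, -0.001, 0.083, 0.002, 0.001, 0, 0.03], [0, -0.001, 0.083, 0.002, 0.001, 0, 0.03]]
  ],
  "newtons": 40
}}

```text
clock: 2.65
ee_pos: [0.4664, -0.1043, 0.1891]
ee_rot: [3.139, -0.1, 0.006]
contact_force: [-0.6, -0.3, 6.3]
finger_gap: 0.0492
grip_force: 43.5
```

Emit:
{"fn": "step_arm", "kwargs": {
  "motion": [
    [[0, 0, -0.008, 0, 0, 0, 0.03], [0, 0, -0.016, 0, 0, 0, 0.03], [0, 0, -0.02, 0, 0, 0, 0.03], [0, 0, -0.02, 0, 0, 0, 0.03], [0, 0, -0.02, 0, 0, 0, 0.03], [0, 0, -0.02, 0, 0, 0, 0.03], [0, 0, -0.02, 0, 0, 0, 0.03], [0, 0, -0.02, 0, 0, 0, 0.03]]
  ]
}}

```text
clock: 3.32
ee_pos: [0.4651, -0.1038, 0.2073]
ee_rot: [-3.14, 0.099, -0.001]
contact_force: [0.7, -0.6, -0.5]
finger_gap: 0.0495
grip_force: 42.7
```

```bash
python3 - <<'E'
from h import *
a=[]
for i in range(5):
    im=vision.snapshot("side"); a.append(manip.read_state()["contact_force"])
print(np.round(a,2)); print(manip.read_state()["effort"].round(2))
to((.465,-.104,.187,-3.6))
cv2.imwrite("pics/s1.png",im[:,:,::-1])
E
```

```text
[[ 0.47  0.19 -1.59]
 [ 0.44 -0.76 -0.56]
 [-0.43 -0.09 -1.17]
 [-0.12 -0.58 -1.12]
 [ 1.07 -0.08 -1.35]]
[ 0.000e+00 -3.421e+01 -1.930e+00 -1.692e+01  1.000e-02  0.000e+00
 -0.000e+00]
t 3.57 [ 0.4653 -0.1038  0.2075] F [ 1.07 -0.08 -1.35] gap 0.0496
[-0.0004, 0.0002, 0.0205, -0.0002, -0.001, -0.0004]
```

View pics/s1.png

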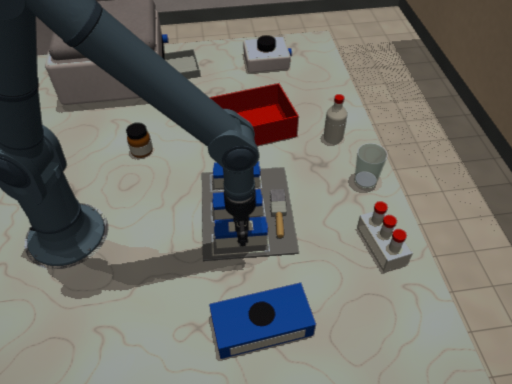

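The side view shows the gripper at about (240,235) px holding box C, with its lid near row 228. The load reads about 1.1 N. I'll lift higher to confirm the box is held and weigh it again.

Emit:
{"fn": "step_arm", "kwargs": {
  "motion": [
    [[0, 0, -0.03, 0, 0, 0, 0.03], [0, 0, -0.06, 0, 0, 0, 0.03], [0, 0, -0.09, 0, 0, 0, 0.03], [0, 0, -0.12, 0, 0, 0, 0.03], [0, 0, -0.142, 0, 0, 0, 0.03], [0, 0, -0.142, 0, 0, 0, 0.03], [0, 0, -0.142, 0, 0, 0, 0.03], [0, 0, -0.142, 0, 0, 0, 0.03], [0, 0, -0.142, 0, 0, 0, 0.03]]
  ]
}}

```text
clock: 4.32
ee_pos: [0.4642, -0.1038, 0.3478]
ee_rot: [-3.139, 0.099, 0.004]
contact_force: [-0.5, 0.4, -2.5]
finger_gap: 0.0499
grip_force: 42.8
```

```bash
python3 - <<'E'
from h import *
a=[]
for i in range(12):
    im=vision.snapshot("side"); a.append(manip.read_state()["contact_force"])
print(np.mean(a,0).round(2))
to((.465,-.104,.187,-3.6),(.555,.35,.35,9.9))
cv2.imwrite("pics/s2.png",im[:,:,::-1])
E
```

```text
[-0.02 -0.2  -1.4 ]
t 4.92 [ 0.4652 -0.1039  0.3497] F [ 0.45 -0.37 -2.37] gap 0.0494
[-0.0004, 0.0002, 0.1627, -0.0001, -0.0014, -0.0003]
[0.0609, -0.4586, -0.0002, 0.0001, -0.0014, -0.2359]
```

View pics/s2.png

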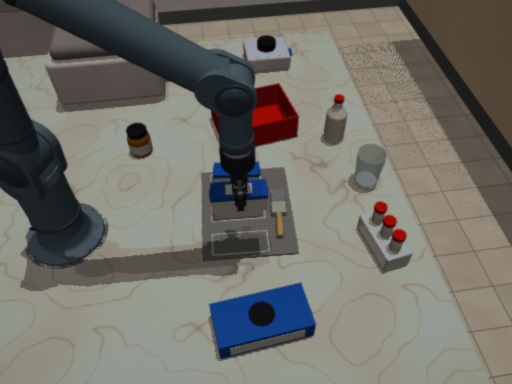

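The side view shows box C lifted, with its lid at (238,190) px and its bay empty at (240,243). The load averages 1.4 N, against at least 3.6 N for a full box, so C is the empty one. I'll carry it to the crate.

Emit:
{"fn": "step_arm", "kwargs": {
  "motion": [
    [[0.003, -0.02, 0, 0, 0, -0.01, 0.03], [0.007, -0.05, 0, 0, 0, -0.03, 0.03], [0.011, -0.085, 0, 0, 0, -0.05, 0.03], [0.016, -0.12, 0, 0, 0, -0.07, 0.03], [0.021, -0.155, 0, 0, 0, -0.09, 0.03], [0.025, -0.19, 0, 0, 0, -0.11, 0.03], [0.03, -0.225, 0, 0, 0, -0.13, 0.03], [0.035, -0.26, 0, 0, 0, -0.15, 0.03], [0.04, -0.295, 0, 0, 0, -0.17, 0.03], [0.044, -0.33, 0, 0, 0, -0.19, 0.03], [0.049, -0.365, 0, 0, 0, -0.21, 0.03], [0.054, -0.4, 0, 0, 0, -0.22, 0.03], [0.058, -0.43, 0, 0, 0, -0.23, 0.03], [0.06, -0.45, 0, 0, 0, -0.236, 0.03], [0.061, -0.459, 0, 0, 0, -0.236, 0.03], [0.061, -0.459, 0, 0, 0, -0.236, 0.03], [0.061, -0.459, 0, 0, 0, -0.236, 0.03], [0.061, -0.459, 0, 0, 0, -0.236, 0.03]]
  ]
}}

```text
clock: 6.42
ee_pos: [0.5557, 0.3479, 0.3493]
ee_rot: [3.127, 0.267, 0.001]
contact_force: [-0.1, -0.9, -1.6]
finger_gap: 0.0496
grip_force: 42.7
```

```bash
python3 - <<'E'
from h import *
a=[]
for i in range(6):
    im=vision.snapshot("top"); a.append(manip.read_state()["contact_force"])
print(np.mean(a,0).round(2))
to((.557,.35,.199,9.9))
cv2.imwrite("pics/t2.png",im[:,:,::-1])
E
```

```text
[ 0.35 -0.22 -1.3 ]
t 6.72 [0.5553 0.3493 0.3499] F [-0.12 -0.05 -1.2 ] gap 0.0497
[0.0015, -0.0006, 0.1509, 0.0009, -0.0015, -0.0015]
```

View pics/t2.png

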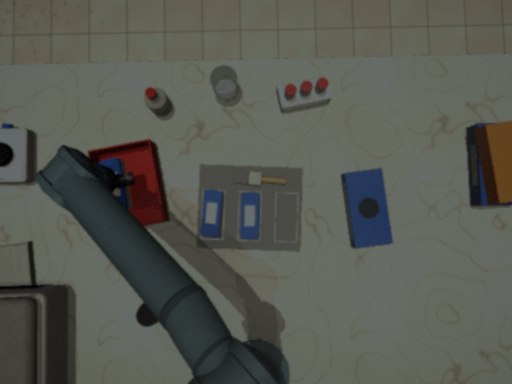

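The top view shows the box above the crate at about (117,182) px, shifted outward by perspective as expected. Boxes A and B have not moved. I'll lower it and release.

Emit:
{"fn": "step_arm", "kwargs": {
  "motion": [
    [[0.001, -0.001, 0.03, 0, 0, 0, 0.03], [0.001, -0.001, 0.06, 0, 0, 0, 0.03], [0.001, -0.001, 0.09, 0, 0, 0, 0.03], [0.001, -0.001, 0.12, 0, 0, 0, 0.03], [0.001, -0.001, 0.14, 0, 0, 0, 0.03], [0.001, -0.001, 0.15, 0, 0, 0, 0.03], [0.001, -0.001, 0.15, 0, 0, 0, 0.03], [0.001, -0.001, 0.15, 0, 0, 0, 0.03], [0.001, -0.001, 0.15, 0, 0, 0, 0.08], [0.001, -0.001, 0.15, 0, 0, 0, 0.08], [0.001, -0.001, 0.15, 0, 0, 0, 0.08], [0.001, -0.001, 0.15, 0, 0, 0, 0.08], [0.001, -0.001, 0.15, 0, 0, 0, 0.08], [0.001, -0.001, 0.12, 0, 0, 0, 0.08], [0.001, -0.001, 0.08, 0, 0, 0, 0.08], [0.001, -0.001, 0.04, 0, 0, 0, 0.08], [0.001, -0.001, 0, 0, 0, 0, 0.08], [0.001, -0.001, -0.04, 0, 0, 0, 0.08], [0.001, -0.001, -0.04, 0, 0, 0, 0.08]]
  ]
}}

```text
clock: 8.3
ee_pos: [0.5576, 0.3542, 0.4013]
ee_rot: [-3.121, -0.27, -0.028]
contact_force: [1.0, 1.0, 1.9]
finger_gap: 0.0803
grip_force: 0.0
```

```bash
python3 - <<'E'
from h import *
a=[]
for i in range(6):
    im=vision.snapshot("side"); a.append(manip.read_state()["contact_force"])
print(np.mean(a,0).round(2))
t=vision.snapshot("top")
to((.555,.35,.35,9.9))
for c,l,n in labels(t,(195,160,305,255)): print(cv2.minAreaRect(np.array([plane("top",q,.061)[:2] for q in c[:,0]],np.float32)))
cv2.imwrite("pics/s3.png",np.hstack([im[:300,100:400],t[60:360,60:360]])[:,:,::-1])
E
```

```text
[ 0.04 -0.13 -0.1 ]
t 8.65 [0.5553 0.3509 0.3873] F [-0.04 -0.18  0.22] gap 0.0801
[-0.0004, 0.0007, 0.0373, 0.002, 0.0027, 0.0]
((0.466665655374527, 0.005598565563559532), (0.04847339168190956, 0.13008280098438263), 86.35478973388672)
((0.4774690866470337, 0.11533428728580475), (0.04954918846487999, 0.13094069063663483), 83.37882232666016)
```

View pics/s3.png

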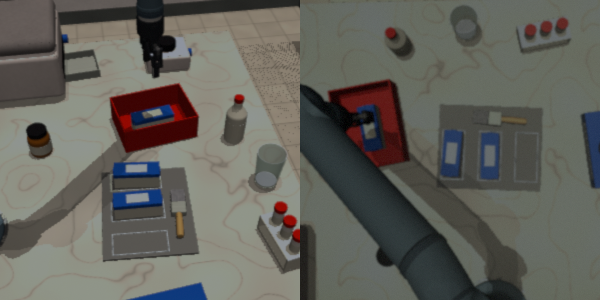

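The picture shows the box lying in the crate, at (153,115) px in the side half. A and B have not moved and the gripper is clear. The empty gripper reads -0.1 N, so box C weighed about 0.12 kg and is the empty one.

```bash
python3 -c "
from cell import manip
print(manip.close_job())"
```

```text
the job is handed in; nothing more can be done
None
```

The box from the right-hand bay (taken as box_c) weighed about 0.12 kg, so it was the empty one and is now in the red crate; I never touched the other two boxes, the carton or the brush, did not weigh those two boxes, and handed the job in at about 8.7 s.

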